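# Cover and vent-position the leak-test housing

## Task

Close the leak-test housing: lower the holed cover plate over its two locating pins until it rests flush, let go of it, then put the bayonet cap into the collar with its lugs in the two entry slots and push it fully home. Turn the cap clockwise (seen from above) against its return spring to the vent position, halfway between the entry slots and the ball catches (45 degrees, forked arms over the engraved lines on the plate), never on to the catches where it clicks locked, and finish while still gripping the cap and holding it there. Leave the other things where they are.

Things in the scene. Friction and masses are not known exactly. Their poses are not given: they have to be found in the camera images.
- housing: Leak-test housing, fixed to the worktop at a varying place and yaw: grey block 84 (x) x 164 (y) x 30 mm high, z up, origin at the centre of its underside. On its flat deck (30 mm above the origin) stand, all in line along y, a steel collar in the middle, two ball catches (y = -38, +38 mm) and two locating pins (y = -58, +58 mm).
- collar_top (a point): Centre of the collar's mouth, 44 mm above the housing's origin. Collar: outer diameter 42 mm, bore 23 mm, with two entry slots 10 mm wide on the housing's +x and -x sides, which end at a closed wall (35 mm across). A wider cavity lies below the collar, under the deck.
- pin (a point): Tip of the locating pin on the housing's +y side: 9 mm in diameter, tapered, 26 mm above the deck (56 mm above the housing's origin). The other pin is at y = -58 mm.
- catch (a point): Top of the ball catch on the housing's +y side: a spring ball 11 mm across on a short stud, top 45.5 mm above the housing's origin. The other is at y = -38 mm. The cap's forked arms meet the balls at a cap angle of about 75 degrees and click locked on them at 90 degrees.
- cover: Cover plate, loose, bare aluminium, 60 (x) x 144 (y) x 12 mm thick, about 0.25 kg, z up, origin at the centre of its underside; starts flat on the worktop. Holes: 46 mm in the middle, 13 mm at y = -58, +58 mm (pins), 15 mm at y = -38, +38 mm (catches). Fits either way round. Seated: origin 30 mm above the housing's, axes along the housing's. Two engraved lines on top mark the vent position.
- cover_mid (a point): Middle of the cover plate at half its thickness (6 mm above its underside). Grip here across the 60 mm width (along the plate's x), fingertips 3 mm above the plate's underside; the collar then stays clear of the gripper as the plate goes down.
- cap: Bayonet cap, loose, upright on its stem, about 0.09 kg, z up, origin at the centre of the stem's foot. Stem 19 mm in diameter, 24 mm long; at its foot two lugs, 8 mm wide, 7 mm high, to +-14.5 mm along x. Flange 40 mm across, z = 24 to 29 mm, forked arms 14 mm wide to +-44 mm along x at the same height. Fully home the flange rests on the collar: origin 20 mm above the housing's, 2 mm of side play.
- cap_grip (a point): Middle of the cap's black grip fin, 42 mm above the cap's origin: fin 38 mm long (cap's x), 12 mm thick (cap's y), z = 29 to 55 mm; grip it across its thickness, fingertips above z = 31 mm. The cap is the same after a half turn. It goes in when its x lies along the housing's x (within 5 degrees), and turns only clockwise from above (negative about z); the other way is blocked.
- carrier (a joint): Spring-loaded carrier in the cavity, turned clockwise by the cap's lugs after about 10 degrees of free turn: 0 rad at rest, 1.72 at the end; it trails the cap's angle by about 0.2 rad (cap at 45 degrees: about 0.55). Its spring turns the cap back with about 0.05 N m at rest, 0.1 at 45 degrees: a released cap turns back. Locked it reads about 1.3.
- gauge_tester: Equipment to keep clear of, fixed: a small display on a post at the back of the bench; the display (135 mm wide, 100 mm high) hangs over the worktop about 40 mm nearer the robot than this origin and 330 mm above it.
- tape_roll: Bystander: roll of amber tape lying flat, 68 mm across, 12 mm high. Origin under its centre.
- heatsink: Bystander: finned aluminium heatsink, 40 x 40 x 12 mm. Origin under its centre.
- red_adapter: Bystander: red adapter block, 32 x 64 x 24 mm. Origin under its centre.
- flux_pot: Bystander: tin of flux paste, 43 mm across, 19 mm high. Origin under its centre.

How it is judged:
On the way, in this order (a step that is already met when the one before it is completed fails the run):
1. the cover plate rests flush on the housing's deck over both pins, released (z of cover in the frame of housing between 0.0275 and 0.0325 m and horizontal distance between cover and housing below 0.004 m and angle between cover's own z axis and vertical below 0.035 rad and contact force between the fingers and cover below 0.3 N), for 0.2 s.
2. the bayonet cap is fully home in the collar with its lugs in the entry slots, the plate still flush (z of cover in the frame of housing between 0.0275 and 0.0325 m and horizontal distance between each of cover, cap and housing below 0.004 m and angle between cover's own z axis and vertical below 0.035 rad and z of cap in the frame of housing below 0.0225 m and angle between cap's own z axis and vertical below 0.1 rad and angle between the x axis of cap and the x axis of housing, either way round below 0.3 rad), for 0.1 s.
At the end, for the whole second after the job is handed in: Plate flush (height within 2.5 mm, centred within 4 mm, level within 2 degrees); cap home in the collar (at most 2.5 mm up, centred within 4 mm), turned clockwise 45 +-10 degrees from the slots with the carrier over 0.3 rad, gripped with over 3 N and standing still (z of cover in the frame of housing between 0.0275 and 0.0325 m and horizontal distance between each of cover, cap and housing below 0.004 m and angle between cover's own z axis and vertical below 0.035 rad and z of cap in the frame of housing below 0.0225 m and angle between cap's own z axis and vertical below 0.1 rad and angle between the x axis of cap and the x axis of housing, either way round between 0.61 and 0.96 rad and value of joint carrier above 0.3 rad and contact force between the fingers and cap above 3 N and angular speed of cap below 0.2 rad/s); the arm keeps its last pose, push and grip.
It fails at once if the cap is turned on into the ball catches (carrier beyond 1.2 rad) (value of joint carrier above 1.2 rad).
It fails at once if the roll of tape is pushed more than 30 mm away (distance of tape_roll from where it was at the start of the episode above 0.03 m).
It fails at once if the finned heatsink is pushed more than 30 mm away (distance of heatsink from where it was at the start of the episode above 0.03 m).
It fails at once if the red adapter is pushed more than 30 mm away (distance of red_adapter from where it was at the start of the episode above 0.03 m).
It fails at once if the flux tin is pushed more than 30 mm away (distance of flux_pot from where it was at the start of the episode above 0.03 m).
It also fails if it takes over 54 s, if anything falls off the work surface, if the arm or the gripper's body presses on something with over 40 N, if the wrist force passes 120 N, or if a joint passes its speed limit or range.

## Robot

A 6-joint arm with a two-finger parallel gripper is mounted at the origin on a cart in front of the work surface, level with it; the furniture and walls round the work are solid. World frame = base frame: x ahead of the robot, y to its left, z up, the work surface at z = 0. Lengths are in m, angles in rad, forces in N, time in s.
With the tool pointing down it reaches from about 0.15 to 0.775 m from the base axis. Payload 6.1 kg.
Tool frame: the origin (TCP) lies at the very end of the fingers, on their centre line; the grasp point (between the pads) lies 19 mm behind it; z points along the fingers, y is the line along which they close (so a half turn about z gives the same grasp; the last joint's range is limited). The gripper opens to 85 mm and grips with 20 to 120 N. Pads are 22 mm wide; open, the fingers measure 114 mm over their backs; the gripper's body (76 mm by 85 mm) begins 54 mm behind the grasp point. The pads swing forward as they close: fully open they stand 13 mm farther back than shut.
Start: joints at [-1.2, 0.126, -0.04, 1.405, 0, 1.571], TCP at [0.19, -0.489, 0.195] pointing down, gripper open.
Joint ranges: [-2.72, 2.72], [-0.95, 1.95], [-1.27, 1.35], [-1.78, 2.02], [-1.46, 1.47], [-3.14, 3.14]. Speed limits (rad/s): [2.39, 2.39, 3.01, 3.14, 3.14, 3.14].

## Interface

Orientations are given as a 3x3 rotation matrix whose columns are the frame's x, y, z axes.
In Python, from cell import manip gives the robot as it stands.
- The arm moves only by the tool servo_tool, never from a script. Its argument "steps" is a list of rows, each a list of 5 numbers: the shift along the world's x, y, z scaled (see below), then the turn about the world's z scaled (see below), then the opening, from 0 (shut) to 1 (fully open). In form: [[tx, ty, tz, roll, claw], ...]. A call has 1 to 12 rows; each row shifts and turns the commanded pose from where the row before left it; what a row does not reach is not made up. The controller multiplies each number of a shift by 0.02 m and each number of a turn by 5 degrees. A row lasts 1/10 s, in which the tool goes at most 50 mm and 8.59 degrees, less where a joint would pass 70% of its speed; a pose out of reach is approached as far as the arm can. A call with a number of a shift or a turn outside -1 to 1 is refused whole. A call with a gripper value outside its range is refused whole. The fingers move at their own pace and stop on an object; "force" is the grip in N (left out, the last holds). Time passes only in rows, so rows that do not move let the fingers close. It gives the time, the measured TCP pose, the force, the opening and the grip force at its end, in the units of the state.
- manip.observe(): the state, without advancing time (a new reading comes with each control period).
- manip.read_camera(name): name is "scene" or "top" or "wrist"; returns a dict with "img" (384x512x3 uint8, blue, green, red), "depth" (384x512 float32, m along the optical axis (not along the pixel's ray), 0 where there is no reading), "fx", "fy", "cx", "cy" (pixels), "R" (3x3) and "t" (3): a world point X has camera coordinates R X + t. Camera axes: x right, y down, z forward; pixel columns grow to the right and rows downward; lengths in m; the calibration is good to about 2 mm. A picture is of the moment at which its call begins.
- manip.sign_off(): hands the job in; it is judged then, once.
The state is a dict: "time_s": time; "joints": joint angles; "joint_vel": joint speeds; "tau": joint torques, N m; "tool_pos": TCP position; "tool_rot": TCP orientation; "wrist_force": force on the tool from outside, world axes, zero at the start; "moment": the same for the moment, N m; "opening": finger opening in m; "finger_force": force on a finger pad.
Only numpy, scipy, OpenCV 4.12 (cv2) and the standard library are available. Lean on these libraries where they do the work, as an engineer would, in place of code of your own. Each camera call takes 0.05 s, during which the arm holds its last target. There are 200 camera calls.

## Working session

There is one attempt and no reset: what is moved stays moved. The work goes in short steps, Python scripts to look and compute and a tool call to move; the robot and the scene stay as the last step left them, time stands still between calls to the robot, and variables do not carry over. Pictures are saved under pics/ and viewed, at most 10 in all, crops included, and the job is handed in when it is done.

Besides the shell and the picture viewer there is one more tool, called by a JSON object that holds its "name" and its "arguments", one argument or row to a line. servo_tool: Moves the arm, as the interface text tells. Its arguments: {"type":"object","properties":{"steps":{"type":"array","items":{"type":"array","items":{"type":"number","minimum":-1,"maximum":1}}},"force":{"type":"number"}},"required":["steps"]}

```bash
ls; mkdir -p pics; cat > h.py <<'E'
import numpy as np, cv2
from cell import manip
def snap(n,f):
    c=manip.read_camera(n); cv2.imwrite(f'pics/{f}.png',c['img']); np.savez(f'pics/{f}.npz',**c); return c
def load(f): return dict(np.load(f'pics/{f}.npz'))
def px(c,u,v,d=None,z=None):
    r=np.array([(u-c['cx'])/c['fx'],(v-c['cy'])/c['fy'],1.]); R=c['R'];o=-R.T@c['t'];w=R.T@r
    if z is not None: return o+w*(z-o[2])/w[2]
    if d is None: d=c['depth'][int(round(v)),int(round(u))]
    return o+w*d
E
python3 - <<'E'
from h import *
t=snap('top','top0'); s=snap('scene','sc0')
a=np.hstack([t['img'],s['img']]); cv2.imwrite('pics/both.png',t['img'])
o=manip.observe(); print(o['time_s'],o['tool_pos'],o['opening'])
print(t['fx'],-t['R'].T@t['t'],t['R'])
E
```

```text
pics
0.1 [ 0.19007508 -0.48892858  0.19388457] 0.0854318871537907
494.63828179904635 [0.47135849 0.24188967 1.22886369] [[ 0.02253073 -0.99957812 -0.0183289 ]
 [-0.99651134 -0.02098042 -0.08077735]
 [ 0.08035872  0.02008493 -0.99656363]]
```

View pics/top0.png

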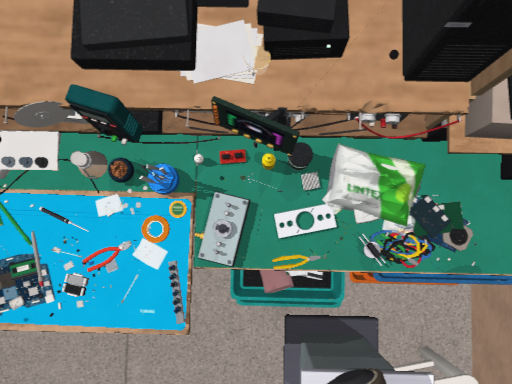

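View pics/sc0.png

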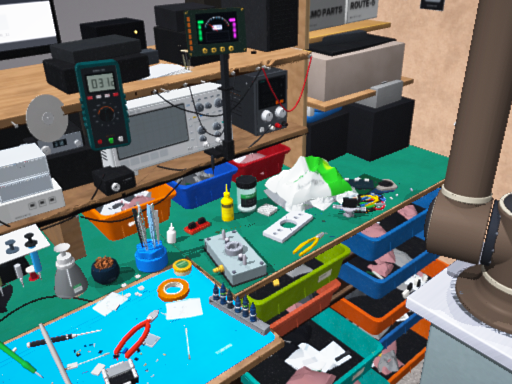

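The top view shows the housing at about (223,229), the cover at (306,221), the heatsink at (311,181) and the red adapter at (232,157). I can't make out the cap yet, so I'll enlarge.

```bash
python3 - <<'E'
from h import *
t=load('top0')
cv2.imwrite('pics/c1.png',cv2.resize(t['img'][140:280,150:350],None,fx=4,fy=4,interpolation=cv2.INTER_CUBIC))
s=load('sc0')
cv2.imwrite('pics/c2.png',cv2.resize(s['img'][150:290,150:350],None,fx=4,fy=4,interpolation=cv2.INTER_CUBIC))
E
```

```text
(no output)
```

View pics/c1.png

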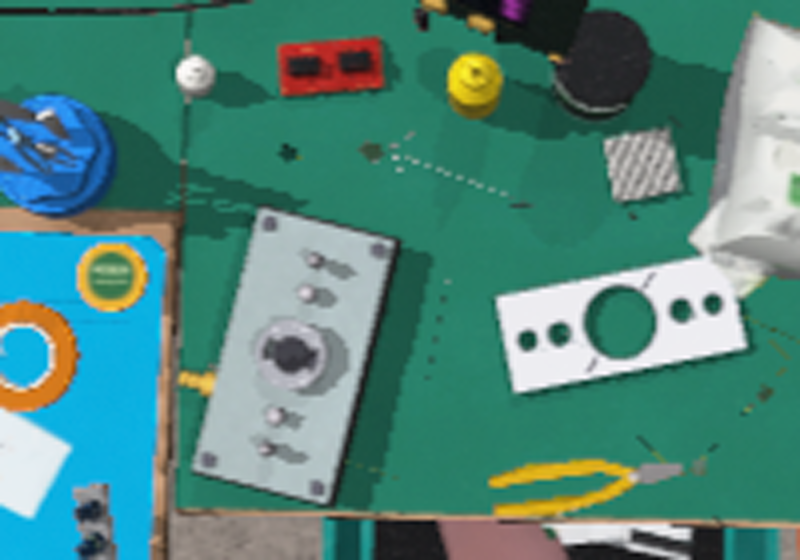

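View pics/c2.png

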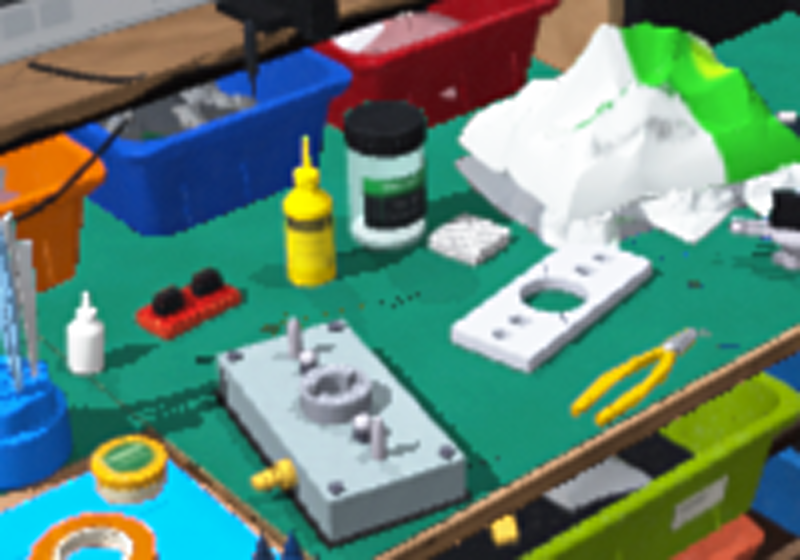

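The crops give the housing, with its slots roughly horizontal in the picture, and the cover. In c1 the catches are at about (306,293) and (274,416), and the pins at (316,260) and (265,449). The tape roll and flux pot sit on the blue mat at left. The cap isn't in these crops, so I'll check the right-hand side and the wrist view.

```bash
python3 - <<'E'
from h import *
t=load('top0');s=load('sc0');w=snap('wrist','w0')
a=cv2.resize(t['img'][140:290,330:512],(400,330),interpolation=cv2.INTER_CUBIC)
b=cv2.resize(s['img'][150:260,300:450],(400,293),interpolation=cv2.INTER_CUBIC)[:270]
d=cv2.resize(w['img'],(400,300))
e=cv2.resize(t['img'][130:290,0:200],(400,300),interpolation=cv2.INTER_CUBIC)
A=np.vstack([a,b]);B=np.vstack([d,e])
cv2.imwrite('pics/c3.png',np.hstack([A,B]))
print(px(t,223,229,z=.03),px(t,306,221,z=.012))
E
```

```text
[0.48440188 0.35608007 0.03      ] [0.50872867 0.15439152 0.012     ]
```

View pics/c3.png

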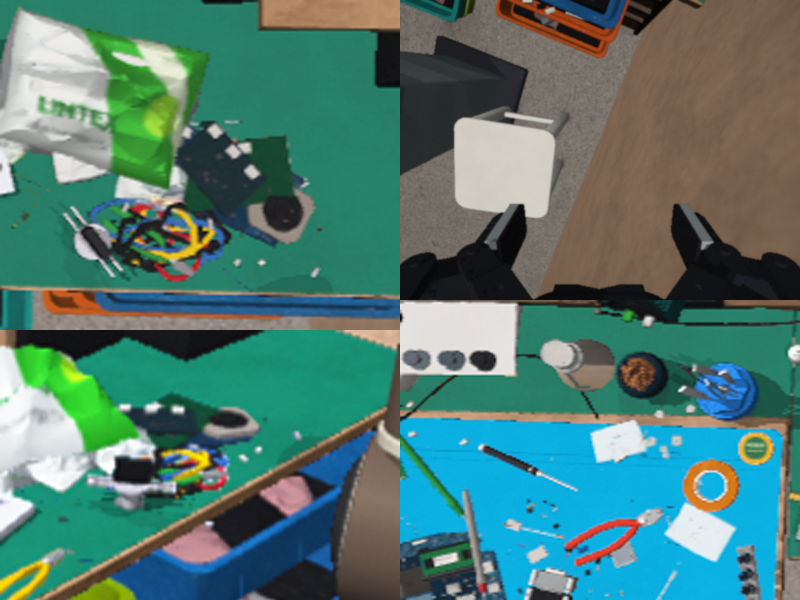

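The cap is in the top crop at about (92,242), which is full-image (372,250). Its black fin lies between the forked steel arms, next to the cable tangle. Next I'll get coarse positions.

```bash
python3 - <<'E'
from h import *
np.set_printoptions(precision=4,suppress=True)
t=load('top0');w=load('w0');o=manip.observe()
print('wristcam',-w['R'].T@w['t'],'\n',w['R'],w['fx'],o['tool_pos'],'\n',o['tool_rot'])
f=lambda u,v:(150+u/4,140+v/4)
for n,p,z in [('pin+',f(316,260),.056),('pin-',f(265,449),.056),('catch+',f(306,293),.0455),('catch-',f(274,416),.0455),('collar',f(290,354),.044),('hole',f(620,323),.012),('cp1',f(712,302),.012),('cp2',f(527,341),.012),('cap',(371.9,250),.055),
 ('arm1',(330+70*.455,140+208*.4545),.029),('arm2',(330+118*.455,140+275*.4545),.029)]:
    print(n,px(t,*p,z=z),px(t,*p))
E
```

```text
wristcam [ 0.264  -0.4606  0.3732] 
 [[ 0.3612 -0.9325 -0.0001]
 [-0.886  -0.3432  0.3117]
 [-0.2907 -0.1125 -0.9502]] 323.8327669609131 [ 0.1901 -0.489   0.194 ] 
 [[ 0.932   0.3624 -0.0004]
 [ 0.3624 -0.932   0.0011]
 [ 0.     -0.0012 -1.    ]]
pin+ [0.5414 0.341  0.056 ] [0.5417 0.3415 0.0499]
pin- [0.429 0.368 0.056] [0.4289 0.3682 0.0541]
catch+ [0.5221 0.3473 0.0455] [0.5222 0.3475 0.0434]
catch- [0.4483 0.3643 0.0455] [0.4483 0.3646 0.0428]
collar [0.4854 0.356  0.044 ] [0.4858 0.3589 0.014 ]
hole [0.5093 0.1569 0.012 ] [0.5096 0.1561 0.0007]
cp1 [0.5234 0.1007 0.012 ] [0.5238 0.0997 0.003 ]
cp2 [0.497  0.2137 0.012 ] [0.4972 0.2135 0.0035]
cap [0.4427 0.0018 0.055 ] [0.4426 0.0011 0.0514]
arm1 [0.4786 0.0208 0.029 ] [0.4786 0.0207 0.0286]
arm2 [ 0.407  -0.0318  0.029 ] [ 0.4055 -0.0384 -0.    ]
```

{"name": "servo_tool", "arguments": {
  "steps": [
    [0.52, 1, 0.1, 1, 1],
    [0.52, 1, 0.1, 1, 1],
    [0.52, 1, 0.1, 1, 1],
    [0.52, 1, 0.1, 1, 1],
    [0.52, 1, 0.1, 1, 1],
    [0.52, 1, 0.1, 1, 1],
    [0.52, 1, 0.1, 1, 1],
    [0.52, 1, 0.1, 1, 1],
    [0.52, 1, 0.1, 1, 1],
    [0.52, 1, 0.1, 1, 1],
    [0.52, 1, 0.1, 1, 1],
    [0.52, 1, 0.1, 1, 1]
  ]
}}

```text
time_s: 1.35
tool_pos: [0.3152, -0.2483, 0.2185]
tool_rot: [[0.149, 0.989, -0.0], [0.989, -0.149, 0.0], [0.0, -0.0, -1.0]]
wrist_force: [0.4, 0.2, 0.2]
opening: 0.0853
finger_force: 0.0
```

```bash
python3 - <<'E'
from h import *
t=load('top0');o=manip.observe(); print(o['time_s'],o['joints'],o['tool_pos'],o['tool_rot'][:,0] if hasattr(o['tool_rot'],'shape') else o['tool_rot'])
g=[px(t,u,v)[2] for u in range(320,425,8) for v in range(145,225,8)]; print('bag',max(g))
g=[px(t,u,v)[2] for u in range(360,450,3) for v in range(228,268,3)]; print('cables',sorted(g)[-6:])
E
```

```text
1.35 [-6.67362795e-01 -1.05964484e-01 -2.21846097e-01  1.45522646e+00
  3.74122386e-05  1.05277650e+00] [ 0.31519268 -0.24834675  0.21849516] [1.48788471e-01 9.88869029e-01 1.86869901e-04]
bag 1.2288636949898406
cables [np.float64(0.05348755989214271), np.float64(0.05555805504470479), np.float64(0.05571662519157239), np.float64(0.05612084125493744), np.float64(0.06068100186422032), np.float64(1.2288636949898406)]
```

{"name": "servo_tool", "arguments": {
  "steps": [
    [0.46, 1, 0, 0.5, 1],
    [0.46, 1, 0, 0.5, 1],
    [0.46, 1, 0, 0.5, 1],
    [0.46, 1, 0, 0.5, 1],
    [0.46, 1, 0, 0.5, 1],
    [0.46, 1, 0, 0.5, 1],
    [0.46, 1, 0, 0.3, 1],
    [0.46, 1, 0, 0.3, 1],
    [0.46, 1, 0, 0.3, 1],
    [0.46, 1, 0, 0.2, 1],
    [0.46, 0.5, 0, 0.2, 1],
    [0, 0, 0, 0, 1]
  ]
}}

```text
time_s: 2.55
tool_pos: [0.417, -0.0385, 0.2182]
tool_rot: [[-0.223, 0.975, -0.0], [0.975, 0.223, 0.0], [0.0, -0.0, -1.0]]
wrist_force: [-0.3, -0.6, -1.5]
opening: 0.0856
finger_force: 0.0
```

```bash
python3 - <<'E'
from h import *
snap('wrist','w1')
E
```

{"name": "servo_tool", "arguments": {
  "steps": [
    [0.46, 1, 0, 0, 1],
    [0.46, 1, 0, 0, 1],
    [0.46, 1, 0, 0, 1],
    [0.46, 1, 0, 0, 1],
    [0.46, 1, 0, 0, 1],
    [0.46, 1, 0, 0, 1],
    [0.46, 1, 0, 0, 1],
    [0.2, 1, 0, 0, 1],
    [0, 0.6, 0, 0, 1],
    [0, 0, 0, 0, 1],
    [0, 0, 0, 0, 1]
  ]
}}

```text
time_s: 3.7
tool_pos: [0.4844, 0.1319, 0.2186]
tool_rot: [[-0.22, 0.975, -0.0], [0.975, 0.22, -0.001], [-0.001, -0.0, -1.0]]
wrist_force: [-0.5, 0.3, 0.6]
opening: 0.085
finger_force: 0.0
```

```bash
python3 - <<'E'
from h import *
w=snap('wrist','w2');o=manip.observe();print(o['time_s'],o['tool_pos'])
a=load('w1')['img']
cv2.imwrite('pics/c4.png',np.vstack([cv2.resize(a,(400,300)),cv2.resize(w['img'],(400,300))]))
E
```

```text
3.75 [0.48437442 0.13181399 0.21868663]
```

View pics/c4.png

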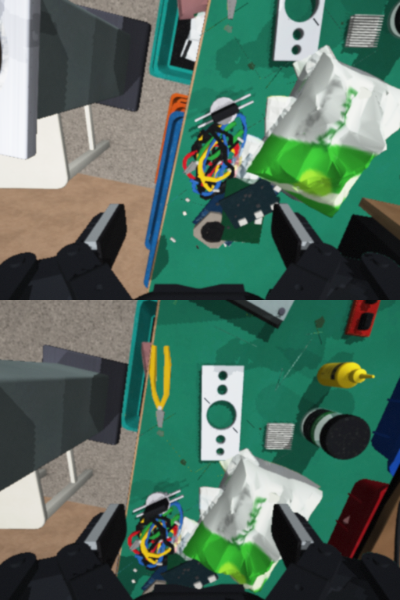

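In w1 (upper) the cap is at about (222,110) with the fin and fork bars visible. In w2 (lower) the cover is at (220,415), with the bag just below its near end. I'll fit both from the depth points.

```bash
cat >> h.py <<'E'
def cloud(c):
    v,u=np.mgrid[0:384,0:512]; d=c['depth']; r=np.stack([(u-c['cx'])/c['fx']*d,(v-c['cy'])/c['fy']*d,d],-1)-c['t']
    P=r@c['R']; P[d<=0]=np.nan; return P
def pick(P,c,rad,z0,z1):
    with np.errstate(invalid='ignore'):
        m=(np.hypot(P[...,0]-c[0],P[...,1]-c[1])<rad)&(P[...,2]>z0)&(P[...,2]<z1)
    return m
E
python3 - <<'E'
from h import *
np.set_printoptions(precision=4,suppress=True)
for n in ['w1','w2','top0']:
    c=load(n);P=cloud(c)
    m=pick(P,(.509,.157),.1,.005,.02)&(c['img'].min(2)>120); q=P[m]
    if len(q)>50:
        r=cv2.minAreaRect((q[:,:2]*1000).astype(np.float32)); print(n,'cover',len(q),r,np.median(q[:,2]))
    m=pick(P,(.443,.002),.035,.045,.07)&(c['img'].max(2)<70); q=P[m]
    if len(q)>5:
        print(n,'fin',len(q),cv2.minAreaRect((q[:,:2]*1000).astype(np.float32)),np.percentile(q[:,2],[10,50,90]),q[:,:2].mean(0))
    for nm,cc in [('bag',(.5,.03))]:
        m=pick(P,cc,.06,.02,.3); 
        if m.sum(): print(n,nm,np.nanmax(P[m][:,2]), P[m][:,1].max())
    m=pick(P,(.485,.356),.1,.027,.033)
    if m.sum()>50: q=P[m];print(n,'deck',len(q),cv2.minAreaRect((q[:,:2]*1000).astype(np.float32)),np.median(q[:,2]))
E
```

```text
w1 cover 3886 ((510.8212585449219, 116.74414825439453), (99.9237289428711, 192.15811157226562), 87.28728485107422) 0.011917528575307229
w1 fin 403 ((445.545654296875, -4.6651611328125), (37.29634094238281, 12.013317108154297), 39.75410461425781) [0.0525 0.0549 0.0559] [ 0.4448 -0.0041]
w1 bag 0.2999847986393432 0.07314021052714963
w2 cover 5373 ((517.8878173828125, 143.1873779296875), (151.78744506835938, 169.0304718017578), 53.45343017578125) 0.012124830498413711
w2 fin 352 ((445.7532043457031, -3.934234619140625), (37.730464935302734, 12.323140144348145), 40.34635925292969) [0.0484 0.0548 0.056 ] [ 0.4452 -0.0025]
w2 bag 0.08008873006184816 0.07168969314162252
w2 deck 868 ((535.2233276367188, 314.25048828125), (26.178422927856445, 56.34137725830078), 77.63990783691406) 0.030009366224429332
top0 cover 1238 ((516.9839477539062, 144.12716674804688), (152.51419067382812, 171.31346130371094), 53.852882385253906) 0.01160487209421011
top0 fin 84 ((443.2226257324219, -2.1531410217285156), (37.36841583251953, 12.02863883972168), 38.32115936279297) [0.0508 0.0539 0.057 ] [ 0.4432 -0.0014]
top0 bag 0.08558080345483048 0.06458206593375575
top0 deck 1631 ((485.8609924316406, 357.7174072265625), (84.16445922851562, 164.24783325195312), 77.32298278808594) 0.029903676692557227
```

```bash
cat >> h.py <<'E'
def cover(c,z,ctr=(.509,.157)):
    P=cloud(c); m=pick(P,ctr,.095,z-.004,z+.006)&(c['img'].min(2)>110)
    k=cv2.morphologyEx(m.astype(np.uint8),cv2.MORPH_OPEN,np.ones((3,3)))
    n,l,s,cc=cv2.connectedComponentsWithStats(k); i=1+np.argmax(s[1:,4]); q=P[l==i]
    return cv2.minAreaRect((q[:,:2]*1000).astype(np.float32)),s[i]
E
python3 - <<'E'
from h import *
for n in ['w2','top0']: print(n,cover(load(n),.012))
E
```

```text
w2 (((522.0515747070312, 150.94134521484375), (74.53763580322266, 157.3291473388672), 12.875475883483887), array([ 258,   84,   61,  132, 4657], dtype=int32))
top0 (((503.3787841796875, 191.56973266601562), (59.70643615722656, 76.29264068603516), 12.08748722076416), array([274, 209,  35,  28, 431], dtype=int32))
```

```bash
cat >> h.py <<'E'
def holes(c,z,ctr=(.509,.157),rad=.075,thr=150):
    P=cloud(c); ys,xs=np.where(pick(P,ctr,rad+.03,-.02,.2)); y0,y1,x0,x1=ys.min(),ys.max(),xs.min(),xs.max()
    g=cv2.resize(c['img'].min(2)[y0:y1,x0:x1],None,fx=4,fy=4,interpolation=cv2.INTER_CUBIC)
    ct,h=cv2.findContours((g>thr).astype(np.uint8),cv2.RETR_CCOMP,cv2.CHAIN_APPROX_NONE); out=[]
    for k,hh in zip(ct,h[0]):
        if hh[3]>=0 and cv2.contourArea(k)>60:
            W=np.array([px(c,(p[0][0]+.5)/4-.5+x0,(p[0][1]+.5)/4-.5+y0,z=z)[:2] for p in k])
            (x,y),r=cv2.minEnclosingCircle((W*1000).astype(np.float32)); A=cv2.contourArea((W*1000).astype(np.float32))
            M=cv2.moments((W*1e5).astype(np.float32)); out.append((M['m10']/M['m00']/1e5,M['m01']/M['m00']/1e5,2*(A/np.pi)**.5))
    return np.array(out)
E
python3 - <<'E'
from h import *
np.set_printoptions(precision=4,suppress=True)
for n in ['w2','top0']: print(n);print(holes(load(n),.012))
E
```

```text
w2
[[ 0.6123  0.1475  4.1549]
 [ 0.5988  0.1484  3.3919]
 [ 0.6079  0.1506  3.6809]
 [ 0.5971  0.1555  5.1036]
 [ 0.5254  0.1003 12.6231]
 [ 0.5212  0.1197 14.67  ]
 [ 0.5395  0.1391  3.9165]
 [ 0.5131  0.1568 45.737 ]
 [ 0.4859  0.1735  3.2455]
 [ 0.505   0.1936 15.1454]
 [ 0.5009  0.2133 13.8118]]
top0
[[ 0.4985  0.2144 13.3429]
 [ 0.5028  0.1951 15.4063]
 [ 0.5188  0.1207 15.3323]
 [ 0.5233  0.1014 13.176 ]
 [ 0.5109  0.1579 46.216 ]
 [ 0.6008  0.1465  8.4731]]
```

{"name": "servo_tool", "arguments": {
  "steps": [
    [0.7, 0.64, -0.9, -0.08, 0.9],
    [0.69, 0.64, -0.9, 0, 0.9],
    [0, 0, -1, 0, 0.9],
    [0, 0, -1, 0, 0.9],
    [0, 0, -1, 0, 0.9],
    [0, 0, -1, 0, 0.9],
    [0, 0, -1, 0, 0.9],
    [0, 0, -1, 0, 0.9],
    [0, 0, -0.8, 0, 0.9],
    [0, 0, -0.4, 0, 0.9],
    [0, 0, 0, 0, 0.9]
  ]
}}

```text
time_s: 4.85
tool_pos: [0.5117, 0.1574, 0.0378]
tool_rot: [[-0.213, 0.977, -0.002], [0.977, 0.213, -0.001], [-0.0, -0.002, -1.0]]
wrist_force: [0.6, 0.2, -0.3]
opening: 0.0767
finger_force: 0.0
```

```bash
python3 - <<'E'
from h import *
np.set_printoptions(precision=4,suppress=True)
w=snap('wrist','w3');o=manip.observe();print(o['time_s'],o['tool_pos'],o['opening'])
t=load('top0')
P=cloud(t);m=pick(P,(.605,.149),.04,.007,.02)&(t['img'].min(2)>60);q=P[m];print(cv2.minAreaRect((q[:,:2]*1000).astype(np.float32)))
cv2.imwrite('pics/w3.png',w['img'])
E
```

```text
4.9 [0.5123 0.1577 0.0387] 0.0769042803580734
((608.5968627929688, 146.60910034179688), (38.81494903564453, 39.767845153808594), 10.087214469909668)
```

View pics/w3.png

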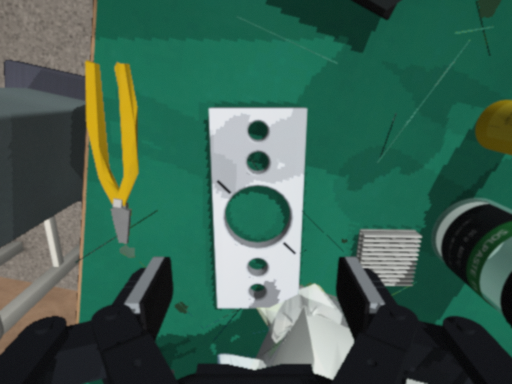

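The plate is centred between the fingers (plate at column 257, fingers at 160 and 350) and the heatsink is clear. I'll descend and grip.

{"name": "servo_tool", "arguments": {
  "force": 60,
  "steps": [
    [0, 0, -0.8, 0, 0.9],
    [0, 0, -0.6, 0, 0.9],
    [0, 0, -0.3, 0, 0.9],
    [0, 0, 0, 0, 0.9],
    [0, 0, 0, 0, 0.5],
    [0, 0, 0, 0, 0.5],
    [0, 0, 0, 0, 0.5],
    [0, 0, 0, 0, 0.5],
    [0, 0, 0, 0, 0.5]
  ]
}}

```text
time_s: 5.8
tool_pos: [0.5126, 0.1583, 0.0048]
tool_rot: [[-0.214, 0.977, 0.0], [0.977, 0.214, 0.0], [0.0, 0.0, -1.0]]
wrist_force: [0.0, -0.3, 0.6]
opening: 0.043
finger_force: 0.0
```

```bash
python3 - <<'E'
from h import *
np.set_printoptions(precision=4,suppress=True)
w=snap('wrist','w4');t=snap('top','top4');o=manip.observe();print(o['time_s'],o['tool_pos'],o['opening'],o['finger_force'],o['wrist_force'])
cv2.imwrite('pics/c5.png',np.hstack([w['img'][200:384,120:400],cv2.resize(t['img'][190:250,260:360],None,fx=3.066,fy=3.066)[:184]]))
print(holes(w,.012))
E
```

```text
5.9 [0.5125 0.1583 0.0047] 0.042652932891301225 0.0 [-0.0965 -0.2167 -0.1664]
[[ 0.5558  0.0796  1.6977]
 [ 0.5326  0.1237  2.8232]
 [ 0.5339  0.1256  1.5465]
 [ 0.5346  0.1276  1.4644]
 [ 0.5319  0.1273  1.6742]
 [ 0.5296  0.1302  1.4403]
 [ 0.5319  0.1324  1.504 ]
 [ 0.5133  0.1571 46.5364]
 [ 0.4867  0.1733  6.4121]
 [ 0.5052  0.1944 15.5718]
 [ 0.501   0.2137 13.3168]]
```

View pics/c5.png

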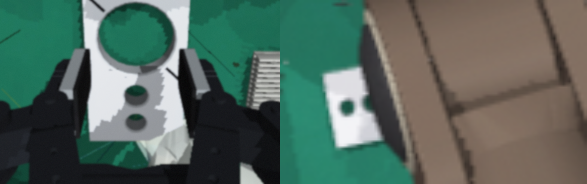

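```bash
python3 - <<'E'
from h import *
np.set_printoptions(precision=4,suppress=True)
for n,tz,tp in [('w3',.0387,(.5123,.1577)),('w4',.0047,(.5125,.1583)),('w2',.2187,(.4844,.1318)),('w0',.194,(.1901,-.489))]:
    c=load(n);P=cloud(c);v,u=np.mgrid[0:384,0:512]
    d=c['depth']; m=(d>0)&(d<.2)
    q=P[m]; 
    print(n,len(q), (np.percentile(q[:,2],[0,.5,1,2,5])-tz)*1000, d[m].min())
    lo=q[q[:,2]<np.percentile(q[:,2],1)]; print((lo.mean(0)[:2]-tp)*1000)
E
```

```text
w3 64309 [-41.7566 -39.0696 -38.8411 -38.6037 -38.2345] 0.07235474
[-15.1144 116.881 ]
w4 146860 [-7.1262 -5.0411 -4.8432 -4.6131 -4.2877] 0.07233642
[-9.8334 83.4494]
w2 26673 [49.12   52.4279 54.4064 56.9295 62.9255] 0.07209209
[-0.2237  0.2499]
w0 54896 [-48.6406 -38.281  -33.9549 -27.8239 -16.2297] 0.07205783
[157.676  -81.9985]
```

```bash
python3 - <<'E'
from h import *
np.set_printoptions(precision=1,suppress=True)
for n,tz,cols in [('w3',.0387,(145,155,165)),('w4',.0047,(186,192,198,204))]:
    P=cloud(load(n))
    for u in cols: print(n,u,[ (v,*(np.round((P[v,u]-[.5125,.158,tz])*1000,1))) for v in range(238,290,6)])
E
```

```text
w3 145 [(238, np.float64(-75.3), np.float64(-38.7), np.float64(-37.8)), (244, np.float64(-74.4), np.float64(-42.9), np.float64(-36.7)), (250, np.float64(-74.2), np.float64(-48.5), np.float64(-37.8)), (256, np.float64(-73.6), np.float64(-53.3), np.float64(-37.6)), (262, np.float64(-72.8), np.float64(-57.8), np.float64(-36.7)), (268, np.float64(-49.7), np.float64(-4.4), np.float64(53.1)), (274, np.float64(-46.9), np.float64(-0.7), np.float64(63.1)), (280, np.float64(-45.2), np.float64(0.4), np.float64(68.7)), (286, np.float64(-43.6), np.float64(1.5), np.float64(73.9))]
w3 155 [(238, np.float64(-68.1), np.float64(-37.1), np.float64(-37.6)), (244, np.float64(-67.7), np.float64(-42.3), np.float64(-38.4)), (250, np.float64(-66.9), np.float64(-46.7), np.float64(-37.5)), (256, np.float64(-65.9), np.float64(-50.7), np.float64(-35.8)), (262, np.float64(-45.2), np.float64(1.1), np.float64(55.7)), (268, np.float64(-43.7), np.float64(1.5), np.float64(60.8)), (274, np.float64(-42.5), np.float64(1.5), np.float64(65.0)), (280, np.float64(-41.3), np.float64(1.6), np.float64(69.1)), (286, np.float64(-
[... 2168 characters left out ...]
float64(66.2)), (280, np.float64(-24.3), np.float64(5.7), np.float64(69.5)), (286, np.float64(-23.7), np.float64(5.4), np.float64(73.0))]
w4 204 [(238, np.float64(-29.8), np.float64(-12.2), np.float64(-3.6)), (244, np.float64(-29.2), np.float64(-16.5), np.float64(-4.2)), (250, np.float64(-25.6), np.float64(5.6), np.float64(44.6)), (256, np.float64(-24.8), np.float64(5.9), np.float64(50.5)), (262, np.float64(-23.9), np.float64(6.6), np.float64(56.9)), (268, np.float64(-23.4), np.float64(4.3), np.float64(57.8)), (274, np.float64(-22.9), np.float64(2.2), np.float64(59.0)), (280, np.float64(-22.4), np.float64(-0.3), np.float64(59.6)), (286, np.float64(-21.9), np.float64(-3.2), np.float64(59.7))]
```

```bash
python3 - <<'E'
from h import *
np.set_printoptions(precision=1,suppress=True)
c=snap('scene','sc5');P=cloud(c);o=manip.observe();print(o['tool_pos'],o['joints'])
m=pick(P,o['tool_pos'],.06,.0,.15); q=P[m]; col=c['img'][m].max(1)
for a in range(0,120,5):
    k=(q[:,2]*1000>=a)&(q[:,2]*1000<a+5); 
    if k.any(): print(a,k.sum(),'dark',(col[k]<70).sum(),(q[k].min(0)-o['tool_pos'])*1000,(q[k].max(0)-o['tool_pos'])*1000)
R=o['tool_rot'];uv=lambda X:(lambda p:(c['fx']*p[0]/p[2]+c['cx'],c['fy']*p[1]/p[2]+c['cy']))(c['R']@X+c['t'])
print(uv(np.array(o['tool_pos'])))
x,y=map(int,uv(np.array(o['tool_pos'])));cv2.imwrite('pics/c6.png',cv2.resize(c['img'][y-60:y+40,x-60:x+60],None,fx=5,fy=5,interpolation=cv2.INTER_CUBIC))
E
```

```text
[0.5 0.2 0. ] [ 0.3  0.2 -0.4  1.  -0.   1.7]
0 335 dark 0 [-59.8 -56.3  -4.6] [59.4 49.1  0.4]
5 102 dark 0 [-38.9 -57.9   0.4] [54.5 58.   5.4]
10 352 dark 0 [-38.8 -59.1   5.4] [37.6 58.7 10.2]
15 8 dark 0 [-18.6 -35.5  10.4] [18.5 54.4 11.7]
40 5 dark 1 [-26.7  -6.9  38.1] [21.  10.2 39.8]
45 14 dark 6 [-29.1  -2.1  41.2] [23.2 15.9 45.2]
50 25 dark 10 [-34.4 -14.4  45.5] [34.  16.1 49.9]
55 29 dark 13 [-35.  -10.8  50.5] [32.4 17.2 55.3]
60 28 dark 13 [-36.8 -12.7  56.4] [31.9 17.4 60.4]
65 29 dark 16 [-36.7 -10.9  61. ] [32.5 17.5 65.4]
70 30 dark 13 [-35.4 -15.3  65.8] [31.3 17.5 70. ]
75 25 dark 13 [-34.6  -9.9  70.5] [31.4 15.8 75.1]
80 22 dark 14 [-37.8  -6.2  75.4] [29.1 17.5 80. ]
85 30 dark 22 [-46.7 -22.7  80.5] [44.2 20.8 85.3]
90 45 dark 37 [-53.6 -20.7  85.6] [49.1 24.1 90.3]
95 88 dark 82 [-55.3 -21.5  90.4] [55.8 22.5 95.2]
100 44 dark 39 [-55.5 -21.4  95.5] [ 55.3  22.9 100.2]
105 50 dark 42 [-57.2 -21.4 100.5] [ 55.   23.2 105.4]
110 70 dark 58 [-59.7 -23.2 105.4] [ 54.   25.8 110.3]
115 69 dark 55 [-59.  -22.3 110.4] [ 53.8  25.4 115.3]
(np.float64(288.2549698421707), np.float64(225.7791249628683))
```

View pics/c6.png

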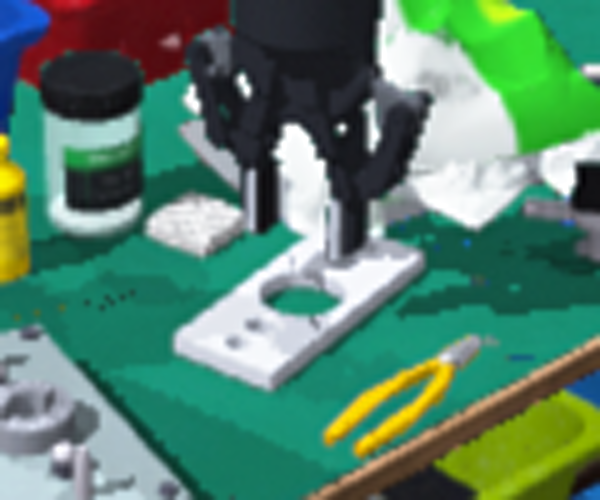

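The scene view shows the fingertips about 40 mm above the reported TCP: there is a clear gap over the plate at (260,230) and (345,255), and the depth data agrees. From here I'll go by the measured fingertip height. I'll reopen, go lower and check.

{"name": "servo_tool", "arguments": {
  "steps": [
    [0, 0, 0, 0, 0.9],
    [0, 0, 0, 0, 0.9],
    [0, 0, 0, 0, 0.9],
    [0, 0, -0.5, 0, 0.9],
    [0, 0, -0.5, 0, 0.9],
    [0, 0, -0.5, 0, 0.9],
    [0, 0, 0, 0, 0.9]
  ]
}}

```text
time_s: 6.65
tool_pos: [0.5108, 0.1578, -0.0277]
tool_rot: [[-0.214, 0.977, -0.003], [0.977, 0.214, -0.001], [-0.0, -0.004, -1.0]]
wrist_force: [-0.4, -0.2, -1.1]
opening: 0.077
finger_force: 0.0
```

```bash
cat >> h.py <<'E'
def tips(n='sc'):
    c=snap('scene',n);P=cloud(c);o=manip.observe();p=np.array(o['tool_pos'])
    m=pick(P,p,.075,p[2]+.015,p[2]+.12)&(c['img'].max(2)<75); q=P[m]; R=np.array(o['tool_rot']); s=(q-p)@R[:,1]
    for nm,k in [('+y',s>.01),('-y',s<-.01)]:
        z=np.sort(q[k][:,2]); print(nm,'rep z',round(p[2],4),'low dark',np.round(z[:8]-p[2],4), 'op',round(o['opening'],4))
E
python3 - <<'E'
from h import *
tips('sc6');o=manip.observe();print(o['tool_pos'],o['wrist_force'])
c=load('sc5');P=cloud(c)
c=load('w3');P=cloud(c)
E
```

```text
+y rep z -0.0268 low dark [0.0468 0.0494 0.0502 0.0504 0.0509 0.051  0.0511 0.0527] op 0.0767
-y rep z -0.0268 low dark [0.0259 0.0271 0.0272 0.0276 0.028  0.0281 0.0281 0.0282] op 0.0767
[ 0.51133973  0.15794843 -0.0267803 ] [ 0.30686385 -0.59310863 -0.09343497]
```

{"name": "servo_tool", "arguments": {
  "force": 60,
  "steps": [
    [0, 0, -0.35, 0, 0.9],
    [0, 0, -0.35, 0, 0.9],
    [0, 0, 0, 0, 0.9],
    [0, 0, 0, 0, 0.6],
    [0, 0, 0, 0, 0.6],
    [0, 0, 0, 0, 0.6],
    [0, 0, 0, 0, 0.5]
  ]
}}

```text
time_s: 7.4
tool_pos: [0.5129, 0.1584, -0.0388]
tool_rot: [[-0.214, 0.977, 0.001], [0.977, 0.214, 0.0], [0.0, 0.001, -1.0]]
wrist_force: [-0.4, -0.3, 4.1]
opening: 0.0578
finger_force: 65.4
```

{"name": "servo_tool", "arguments": {
  "steps": [
    [0, 0, 0.5, 0, 0.5],
    [0, 0, 0.8, 0, 0.5],
    [0, 0, 1, 0, 0.5],
    [0, 0, 1, 0, 0.5],
    [0, 0, 1, 0, 0.5],
    [0, 0, 1, 0, 0.5],
    [0, 0.3, 0.5, 0, 0.5],
    [-0.1, 0.8, 0, 0, 0.5],
    [-0.1, 0.8, 0, 0, 0.5],
    [-0.1, 0.5, 0, 0, 0.5],
    [0, 0, 0, 0, 0.5],
    [0, 0, 0, 0, 0.5]
  ]
}}

```text
time_s: 8.6
tool_pos: [0.5057, 0.2066, 0.0757]
tool_rot: [[-0.215, 0.977, -0.001], [0.977, 0.215, -0.001], [-0.001, -0.002, -1.0]]
wrist_force: [-0.7, -0.0, -2.2]
opening: 0.0583
finger_force: 65.1
```

```bash
python3 - <<'E'
from h import *
np.set_printoptions(precision=4,suppress=True)
w=snap('wrist','w7');t=snap('top','top7');o=manip.observe();print(o['time_s'],o['tool_pos'],o['opening'],o['finger_force'])
P=cloud(w);q=P[pick(P,(.485,.356),.105,.027,.033)]
if len(q): print(len(q),cv2.minAreaRect((q[:,:2]*1000).astype(np.float32)))
for n,c in [('pin+',(.5425,.342)),('pin-',(.429,.3705)),('cat+',(.524,.349)),('cat-',(.448,.365))]:
    for nm,cl in [('w',P),('t',cloud(t))]:
        q=cl[pick(cl,c,.011,.036,.06)]
        if len(q): print(n,nm,len(q),q.mean(0),(q.max(0)+q.min(0))/2,q[:,2].max())
tp=o['tool_pos']; q=P[pick(P,tp,.09,tp[2]+.035,tp[2]+.06)&(w['img'].min(2)>110)]; print('plate z',np.median(q[:,2]),holes(w,np.median(q[:,2]),tp))
cv2.imwrite('pics/w7.png',w['img'])
E
```

```text
8.7 [0.5061 0.2061 0.0761] 0.05809722099708793 65.1248824596405
11337 ((506.6031799316406, 314.31231689453125), (149.45108032226562, 57.194358825683594), 12.173064231872559)
pin+ w 374 [0.544  0.3409 0.0494] [0.5451 0.3422 0.0468] 0.05727098114118024
pin+ t 13 [0.5424 0.3446 0.0525] [0.5428 0.3449 0.0528] 0.057933199564643635
pin- t 13 [0.4298 0.3701 0.0519] [0.4304 0.3702 0.0496] 0.05868664113948182
cat+ w 131 [0.5258 0.3428 0.0414] [0.5261 0.3435 0.041 ] 0.04585096372654348
cat+ t 21 [0.5228 0.3488 0.0417] [0.5228 0.3489 0.0412] 0.04535207648789906
cat- t 17 [0.4491 0.3658 0.0435] [0.4482 0.3659 0.044 ] 0.05073642357861198
plate z 0.1265133563193456 [[ 0.5606  0.2139  1.2066]
 [ 0.5594  0.2175  1.1231]
 [ 0.5545  0.2164  1.7492]
 [ 0.5588  0.2191  1.5466]
 [ 0.5563  0.2205  2.0522]
 [ 0.5022  0.1618  1.4698]
 [ 0.4999  0.1609  2.3411]
 [ 0.5229  0.172   1.3916]
 [ 0.5302  0.1804  1.8228]
 [ 0.4788  0.2216  5.9193]
 [ 0.4975  0.2426 15.5277]
 [ 0.4933  0.262  13.2812]]
```

View pics/w7.png

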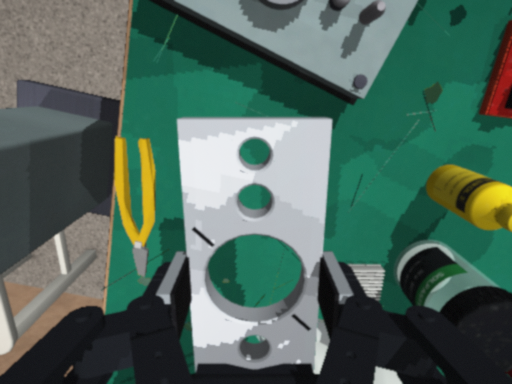

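Plate is gripped level, with its centre within 1 mm of the tool axis. The housing shows at the top edge of the picture, with a pin at about (372,12). I'll go higher to measure the housing with the same camera.

{"name": "servo_tool", "arguments": {
  "steps": [
    [0, 0.5, 1, 0, 0.5],
    [0, 0.5, 1, 0, 0.5],
    [0, 0.5, 1, 0, 0.5],
    [0, 0.5, 1, 0, 0.5],
    [0, 0, 0, 0, 0.5],
    [0, 0, 0, 0, 0.5]
  ]
}}

```text
time_s: 9.3
tool_pos: [0.5066, 0.2459, 0.1562]
tool_rot: [[-0.214, 0.977, 0.0], [0.977, 0.214, -0.0], [-0.0, 0.0, -1.0]]
wrist_force: [-0.0, -0.4, -3.5]
opening: 0.0583
finger_force: 65.4
```

```bash
cat >> h.py <<'E'
def housing(c):
    P=cloud(c); H=(.486,.357)
    m=pick(P,H,.1,.027,.033)&(c['img'].max(2)-c['img'].min(2)<45); q=P[m]; print('deck',len(q),cv2.minAreaRect((q[:,:2]*1000).astype(np.float32)),np.median(q[:,2]))
    q=P[pick(P,H,.03,.0415,.0465)]
    if len(q)>20: print('collar',len(q),cv2.minEnclosingCircle((q[:,:2]*1000).astype(np.float32)),cv2.fitEllipse(cv2.convexHull((q[:,:2]*1000).astype(np.float32))))
    for n,cc in [('pin+',(.543,.3445)),('pin-',(.43,.370))]:
        q=P[pick(P,cc,.015,.05,.06)]
        if len(q): print(n,len(q),q.mean(0),(q.max(0)+q.min(0))/2)
    for n,cc in [('cat+',(.523,.349)),('cat-',(.449,.366))]:
        q=P[pick(P,cc,.009,.042,.048)]
        if len(q): print(n,len(q),q.mean(0),(q.max(0)+q.min(0))/2)
E
python3 - <<'E'
from h import *
np.set_printoptions(precision=4,suppress=True)
w=snap('wrist','w8');o=manip.observe();tp=np.array(o['tool_pos']);print(o['time_s'],tp,o['finger_force'])
housing(w);print('top0');housing(load('top0'))
z=tp[2]+.0504;print(holes(w,z,tp))
E
```

```text
9.35 [0.5061 0.2455 0.1555] 65.43720245361328
deck 14325 ((488.9377746582031, 355.2669677734375), (84.23419189453125, 164.6763153076172), 77.26065826416016) 0.030064186590904013
collar 1362 ((483.0042724609375, 356.1368408203125), 27.04409408569336) ((484.2331848144531, 356.33599853515625), (41.60615539550781, 53.826141357421875), 75.62960815429688)
pin+ 88 [0.5449 0.342  0.0537] [0.5454 0.3421 0.0538]
pin- 108 [0.4331 0.3678 0.0537] [0.4328 0.3681 0.0538]
cat+ 117 [0.5258 0.3466 0.0442] [0.5259 0.3466 0.0446]
cat- 125 [0.4522 0.3635 0.0443] [0.4522 0.3638 0.0445]
top0
deck 1630 ((485.8609924316406, 357.7174072265625), (84.16445922851562, 164.24783325195312), 77.32298278808594) 0.029903958021750623
collar 107 ((486.03131103515625, 357.5437316894531), 21.034442901611328) ((485.70965576171875, 357.74346923828125), (40.263511657714844, 41.65299606323242), 49.75529479980469)
pin+ 7 [0.5424 0.3449 0.054 ] [0.5428 0.3458 0.0536]
pin- 10 [0.4295 0.37   0.054 ] [0.4295 0.3702 0.0552]
cat+ 9 [0.5235 0.3495 0.0441] [0.5226 0.35   0.0442]
cat- 9 [0.4493 0.3655 0.0438] [0.4494 0.3658 0.0446]
[[ 0.4797  0.2602  6.1577]
 [ 0.4961  0.2714  1.6152]
 [ 0.4985  0.2814 15.8052]
 [ 0.4942  0.3011 13.7588]]
```

{"name": "servo_tool", "arguments": {
  "steps": [
    [0.05, 0.43, 0, 1, 0.5],
    [0.05, 0.43, 0, 1, 0.5],
    [0.05, 0.43, 0, 1, 0.5],
    [0.05, 0.43, 0, 1, 0.5],
    [0.05, 0.43, 0, 1, 0.5],
    [0.05, 0.43, 0, 1, 0.5],
    [0.05, 0.43, 0, 1, 0.5],
    [0.05, 0.43, 0, 1, 0.5],
    [0.05, 0.43, 0, 1, 0.5],
    [0.05, 0.43, 0, 1, 0.5],
    [0.05, 0.43, 0, 1, 0.5],
    [0.05, 0.43, 0, 1, 0.5]
  ]
}}

```text
time_s: 10.55
tool_pos: [0.518, 0.3486, 0.1547]
tool_rot: [[-0.954, 0.301, -0.002], [0.301, 0.954, -0.002], [0.002, -0.002, -1.0]]
wrist_force: [1.0, -0.5, -2.4]
opening: 0.0583
finger_force: 65.4
```

{"name": "servo_tool", "arguments": {
  "steps": [
    [0, 0, 0, 1, 0.5],
    [0, 0, 0, 0, 0.5],
    [0, 0, 0, 0, 0.5]
  ]
}}

```text
time_s: 10.85
tool_pos: [0.5181, 0.3486, 0.1554]
tool_rot: [[-0.975, 0.222, -0.002], [0.222, 0.975, -0.001], [0.001, -0.002, -1.0]]
wrist_force: [0.3, 0.6, -3.2]
opening: 0.0579
finger_force: 65.4
```

```bash
python3 - <<'E'
from h import *
np.set_printoptions(precision=4,suppress=True)
w=snap('wrist','w9');o=manip.observe();tp=np.array(o['tool_pos']);print(o['time_s'],tp,o['finger_force'],o['tool_rot'])
housing(w)
z=tp[2]+.0504;print(holes(w,z,tp))
P=cloud(w);R=np.array(o['tool_rot']);q=P[pick(P,tp,.09,z-.008,z+.008)&(w['img'].min(2)>110)];print('plate',np.median(q[:,2])-tp[2],cv2.minAreaRect((q[:,:2]*1000).astype(np.float32)))
E
```

```text
10.9 [0.5182 0.3487 0.1557] 65.38131594657898 [[-0.9752  0.2214 -0.0012]
 [ 0.2214  0.9752 -0.0009]
 [ 0.0009 -0.0011 -1.    ]]
deck 5999 ((478.10369873046875, 358.0577087402344), (84.273681640625, 141.7049102783203), 77.11283111572266) 0.030087841462519468
collar 83 ((478.0560302734375, 356.96624755859375), 22.213394165039062) ((479.08331298828125, 357.3818664550781), (26.423336029052734, 45.78504943847656), 73.5781478881836)
pin- 90 [0.4325 0.3686 0.0537] [0.4324 0.3685 0.0539]
cat+ 83 [0.5254 0.3473 0.0443] [0.5257 0.3474 0.0443]
cat- 110 [0.4518 0.364  0.0441] [0.4516 0.364  0.0444]
[[ 0.5458  0.3645  5.9125]
 [ 0.4826  0.3569 13.3006]
 [ 0.4627  0.3614 13.9746]]
plate 0.050473877377860715 ((508.629638671875, 349.7236022949219), (61.243194580078125, 122.72329711914062), 77.13046264648438)
```

{"name": "servo_tool", "arguments": {
  "steps": [
    [-0.5, 0.12, 0, 0, 0.5],
    [-0.5, 0.12, 0, 0, 0.5],
    [-0.52, 0.11, -0.5, 0, 0.5],
    [0, 0, -1, 0, 0.5],
    [0, 0, -1, 0, 0.5],
    [0, 0, -1, 0, 0.5],
    [0, 0, -1, 0, 0.5],
    [0, 0, -1, 0, 0.5],
    [0, 0, -0.5, 0, 0.5],
    [0, 0, 0, 0, 0.5],
    [0, 0, 0, 0, 0.5]
  ]
}}

```text
time_s: 12.0
tool_pos: [0.488, 0.3568, 0.0374]
tool_rot: [[-0.976, 0.219, 0.001], [0.219, 0.976, 0.001], [-0.0, 0.001, -1.0]]
wrist_force: [-0.3, -0.0, -2.6]
opening: 0.0584
finger_force: 65.3
```

```bash
python3 - <<'E'
from h import *
np.set_printoptions(precision=4,suppress=True)
w=snap('wrist','w10');o=manip.observe();tp=np.array(o['tool_pos']);print(o['time_s'],tp,o['finger_force'],o['wrist_force'])
z=tp[2]+.0504;print(holes(w,z,tp))
P=cloud(w); q=P[pick(P,(.4325,.3685),.02,.04,.06)]; print(len(q),q.mean(0) if len(q) else 0)
housing(w)
E
```

```text
12.05 [0.4884 0.357  0.0378] 65.31828045845032 [ 0.527  -0.7124 -1.9123]
[[ 0.5253  0.348  14.8986]
 [ 0.5155  0.3726  5.7087]
 [ 0.463   0.3393  5.7787]
 [ 0.4515  0.365  15.3903]
 [ 0.4312  0.3601  1.5306]
 [ 0.4323  0.3693 13.7965]]
150 [0.4329 0.3684 0.0544]
deck 7577 ((489.1848449707031, 355.6647644042969), (84.06639862060547, 164.63812255859375), 77.27970886230469) 0.0301074656710782
collar 1163 ((488.8719177246094, 355.9271545410156), 21.4046688079834) ((488.74237060546875, 355.42474365234375), (41.15380859375, 42.82737731933594), 102.78890228271484)
pin+ 20 [0.5463 0.3425 0.0561] [0.5464 0.3425 0.0562]
pin- 147 [0.4329 0.3685 0.0545] [0.4333 0.3685 0.0538]
cat+ 177 [0.5245 0.3474 0.0441] [0.5249 0.3474 0.0445]
```

{"name": "servo_tool", "arguments": {
  "steps": [
    [0.03, -0.045, -0.5, 0, 0.5],
    [0, 0, -0.5, 0, 0.5],
    [0, 0, -0.5, 0, 0.5],
    [0, 0, -0.35, 0, 0.5],
    [0, 0, 0, 0, 0.5]
  ]
}}

```text
time_s: 12.55
tool_pos: [0.4876, 0.3548, -0.0022]
tool_rot: [[-0.976, 0.219, -0.002], [0.219, 0.976, -0.002], [0.002, -0.002, -1.0]]
wrist_force: [0.6, 0.3, -3.2]
opening: 0.0581
finger_force: 65.4
```

{"name": "servo_tool", "arguments": {
  "steps": [
    [0, 0, -0.2, 0, 0.5],
    [0, 0, -0.15, 0, 0.5],
    [0, 0, 0, 0, 0.5],
    [0, 0, 0, 0, 0.5]
  ]
}}

```text
time_s: 12.95
tool_pos: [0.4887, 0.3556, -0.0072]
tool_rot: [[-0.976, 0.219, 0.0], [0.219, 0.976, 0.0], [-0.0, 0.0, -1.0]]
wrist_force: [0.8, 0.4, -2.6]
opening: 0.0581
finger_force: 65.4
```

```bash
python3 - <<'E'
from h import *
np.set_printoptions(precision=4,suppress=True)
w=snap('wrist','w11');o=manip.observe();tp=np.array(o['tool_pos']);print(o['time_s'],tp,o['finger_force'],o['wrist_force'])
P=cloud(w);q=P[pick(P,tp,.09,.036,.05)&(w['img'].min(2)>110)];print('plate top',np.median(q[:,2]))
E
```

```text
13.0 [ 0.4888  0.3557 -0.0072] 65.37901282310486 [ 0.3569 -0.3724 -2.1845]
plate top 0.043572836884421116
```

{"name": "servo_tool", "arguments": {
  "steps": [
    [0, 0, -0.1, 0, 0.5],
    [0, 0, 0, 0, 0.5],
    [0, 0, 0, 0, 0.85],
    [0, 0, 0, 0, 0.85],
    [0, 0, 0, 0, 0.85],
    [0, 0, 0, 0, 0.85]
  ]
}}

```text
time_s: 13.6
tool_pos: [0.4887, 0.3556, -0.0093]
tool_rot: [[-0.976, 0.219, 0.0], [0.219, 0.976, 0.0], [-0.0, 0.0, -1.0]]
wrist_force: [-0.7, 0.0, 0.3]
opening: 0.0725
finger_force: 0.0
```

```bash
python3 - <<'E'
from h import *
np.set_printoptions(precision=4,suppress=True)
w=snap('wrist','w12');o=manip.observe();tp=np.array(o['tool_pos']);print(o['time_s'],tp,o['opening'],o['finger_force'],o['wrist_force'])
P=cloud(w);q=P[pick(P,(.489,.3556),.09,.036,.05)&(w['img'].min(2)>110)];print('plate top',np.median(q[:,2]),np.linalg.lstsq(np.c_[q[:,:2],np.ones(len(q))],q[:,2],rcond=None)[0])
print(holes(w,.042,(.489,.3556)))
E
```

```text
13.65 [ 0.4887  0.3556 -0.0094] 0.07246108038620969 0.0 [ 0.1107  0.4441 -0.27  ]
plate top 0.04211861455572539 [ 0.0029 -0.0013  0.0413]
[[ 0.5263  0.347  15.0752]
 [ 0.5165  0.3717  5.7796]
 [ 0.4642  0.3385  5.9214]
 [ 0.4524  0.3639 15.5334]
 [ 0.4321  0.3657 16.4079]]
```

{"name": "servo_tool", "arguments": {
  "steps": [
    [0, 0, 0.5, 0, 0.85],
    [0, 0, 1, 0, 0.85],
    [0, 0, 1, 0, 0.85],
    [0, 0, 1, 0, 0.85],
    [0, 0, 1, 0, 0.5],
    [0, -0.5, 1, 0, 0.15],
    [-0.15, -1, 0.5, 1, 0.15],
    [-0.15, -1, 0, 1, 0.15],
    [-0.15, -1, 0, 1, 0.15],
    [-0.15, -1, 0, 1, 0.15],
    [-0.15, -1, 0, 1, 0.15],
    [-0.15, -1, 0, 1, 0.15]
  ]
}}

```text
time_s: 14.85
tool_pos: [0.4706, 0.2249, 0.1115]
tool_rot: [[-0.953, -0.302, 0.001], [-0.302, 0.953, 0.0], [-0.001, 0.0, -1.0]]
wrist_force: [-0.4, -1.0, 0.6]
opening: 0.0128
finger_force: 0.0
```

{"name": "servo_tool", "arguments": {
  "steps": [
    [-0.15, -1, 0, 1, 0.15],
    [-0.15, -1, 0, 1, 0.15],
    [-0.15, -1, 0, 1, 0.15],
    [-0.15, -1, 0, 1, 0.15],
    [-0.15, -1, 0, 0.6, 0.15],
    [-0.15, -1, 0, 0, 0.15],
    [-0.15, -1, 0, 0, 0.15],
    [-0.15, -1, 0, 0, 0.15],
    [0, -1, 0, 0, 0.15],
    [0, 0, 0, 0, 0.15],
    [0, 0, 0, 0, 0.15]
  ]
}}

```text
time_s: 15.95
tool_pos: [0.4468, 0.0456, 0.1113]
tool_rot: [[-0.763, -0.647, 0.001], [-0.647, 0.763, 0.0], [-0.001, -0.0, -1.0]]
wrist_force: [0.9, 1.0, -0.9]
opening: 0.0129
finger_force: 0.0
```

```bash
cat >> h.py <<'E'
def fin(c,ctr=(.4455,-.004),z0=.045,z1=.06):
    P=cloud(c);m=pick(P,ctr,.035,z0,z1)&(c['img'].max(2)<70); q=P[m]
    print('fin',len(q),cv2.minAreaRect((q[:,:2]*1000).astype(np.float32)),np.percentile(q[:,2],[5,50,95]))
    m=pick(P,ctr,.028,z0-.019,z1-.028)&(c['img'].min(2)>90); q=P[m]
    if len(q)>10: print('flange',len(q),cv2.minEnclosingCircle((q[:,:2]*1000).astype(np.float32)),np.median(q[:,2]))
E
python3 - <<'E'
from h import *
np.set_printoptions(precision=4,suppress=True)
w=snap('wrist','w13');o=manip.observe();tp=np.array(o['tool_pos']);print(o['time_s'],tp,o['opening'],o['tool_rot'][0])
fin(w);tips('sc13')
P=cloud(w); d=w['depth']; m=(d>0)&(d<.2)&(np.hypot(P[...,0]-tp[0],P[...,1]-tp[1])<.03)&(P[...,2]>tp[2]+.01); q=P[m]; print(len(q),np.percentile(q[:,2],[0,1,3,10])-tp[2])
E
```

```text
16.0 [0.4468 0.0459 0.1111] 0.012741863655440621 [-0.7623 -0.6472  0.0006]
fin 848 ((444.9970703125, -4.574695587158203), (37.05440902709961, 12.058845520019531), 38.398372650146484) [0.0498 0.0548 0.056 ]
flange 1076 ((445.6395263671875, -4.2259745597839355), 27.951492309570312) 0.029058991792829975
+y rep z 0.111 low dark [0.0451 0.0459 0.0459 0.0461 0.0467 0.0468 0.0478 0.0489] op 0.0128
-y rep z 0.111 low dark [0.0807 0.0832 0.1061 0.1087 0.1112 0.117 ] op 0.0128
15243 [0.0396 0.044  0.0485 0.0623]
```

```bash
python3 - <<'E'
from h import *
w=load('w13');P=cloud(w).reshape(-1,3);P=P[~np.isnan(P[:,0])];P=P[P[:,2]<.09]
a=np.radians(39.3);X=np.array([np.cos(a),np.sin(a)]);Y=np.array([-X[1],X[0]]);d=P[:,:2]-[.4452,-.0045];x=d@X;y=d@Y
for lo,hi in [(-40,-30),(-30,-20),(-20,-10),(10,20),(20,30),(30,40)]:
    k=(abs(x)<.014)&(y*1000>lo)&(y*1000<hi); print(lo,hi,k.sum(),P[k][:,2].max() if k.any() else 0)
E
```

```text
-40 -30 292 0.017936950935134015
-30 -20 273 0.01708716018380626
-20 -10 338 0.0309207928512204
10 20 493 0.0310236246094603
20 30 343 0.003850890302241195
30 40 340 0.003117236041924802
```

{"name": "servo_tool", "arguments": {
  "force": 60,
  "steps": [
    [-0.05, -0.85, 0, -0.2, 0.32],
    [-0.03, -0.85, 0, 0, 0.32],
    [0, -0.82, 0, 0, 0.32],
    [0, 0, -0.8, 0, 0.32],
    [0, 0, -0.8, 0, 0.32],
    [0, 0, -0.6, 0, 0.32],
    [0, 0, 0, 0, 0.32]
  ]
}}

```text
time_s: 16.75
tool_pos: [0.4439, -0.0042, 0.065]
tool_rot: [[-0.773, -0.635, -0.003], [-0.635, 0.773, 0.0], [0.002, 0.002, -1.0]]
wrist_force: [-0.3, -0.3, -0.4]
opening: 0.0272
finger_force: 0.0
```

```bash
python3 - <<'E'
from h import *
np.set_printoptions(precision=4,suppress=True)
w=snap('wrist','w14');o=manip.observe();tp=np.array(o['tool_pos']);print(o['time_s'],tp,o['opening'],o['tool_rot'][0])
P=cloud(w)
m=pick(P,(.445,-.0045),.03,.052,.057)&(w['img'].max(2)<80);q=P[m];print(len(q),cv2.minAreaRect((q[:,:2]*1000).astype(np.float32)))
tips('sc14')
E
```

```text
16.8 [ 0.4445 -0.0043  0.066 ] 0.027392957595765287 [-0.7727 -0.6347 -0.0017]
944 ((445.09954833984375, -4.716733932495117), (37.10367965698242, 11.031826972961426), 38.86507797241211)
+y rep z 0.0667 low dark [0.0419 0.0426 0.0443 0.0465 0.0473 0.0476 0.0482 0.0483] op 0.0275
-y rep z 0.0667 low dark [0.1061 0.109  0.1099] op 0.0275
```

{"name": "servo_tool", "arguments": {
  "force": 60,
  "steps": [
    [0.03, -0.02, -0.8, 0, 0.32],
    [0, 0, -0.8, 0, 0.32],
    [0, 0, -0.8, 0, 0.32],
    [0, 0, -0.6, 0, 0.32],
    [0, 0, -0.4, 0, 0.32],
    [0, 0, 0, 0, 0.32],
    [0, 0, 0, 0, 0],
    [0, 0, 0, 0, 0],
    [0, 0, 0, 0, 0]
  ]
}}

```text
time_s: 17.75
tool_pos: [0.4462, -0.0052, -0.0008]
tool_rot: [[-0.773, -0.634, 0.001], [-0.634, 0.773, -0.0], [-0.001, -0.001, -1.0]]
wrist_force: [0.7, -0.6, 1.3]
opening: 0.0105
finger_force: 59.6
```

{"name": "servo_tool", "arguments": {
  "steps": [
    [0, 0, 0.5, 0, 0],
    [0, 0, 1, 0, 0],
    [0, 0, 1, 0, 0],
    [0, 0, 1, 0, 0],
    [0, 0, 1, 0, 0],
    [0, 0, 1, 0, 0],
    [0, 0.5, 0.5, 0, 0],
    [0.12, 1, 0, 0.6, 0],
    [0.12, 1, 0, 0.6, 0],
    [0.12, 1, 0, 0.6, 0],
    [0.12, 1, 0, 0.6, 0],
    [0.12, 1, 0, 0.6, 0]
  ]
}}

```text
time_s: 18.95
tool_pos: [0.4573, 0.1062, 0.1186]
tool_rot: [[-0.581, -0.814, -0.0], [-0.814, 0.581, 0.0], [0.0, 0.0, -1.0]]
wrist_force: [0.4, 0.2, -1.4]
opening: 0.0102
finger_force: 59.4
```

{"name": "servo_tool", "arguments": {
  "steps": [
    [0.12, 1, 0, 0.6, 0],
    [0.12, 1, 0, 0.6, 0],
    [0.12, 1, 0, 0.6, 0],
    [0.12, 1, 0, 0.6, 0],
    [0.12, 1, 0, 0.6, 0],
    [0.12, 1, 0, 0.6, 0],
    [0.12, 1, 0, 0.6, 0],
    [0.12, 1, 0, 0.4, 0],
    [0.12, 1, 0, 0, 0],
    [0.12, 1, 0, 0, 0],
    [0.1, 1, 0, 0, 0],
    [0.1, 1, 0, 0, 0]
  ]
}}

```text
time_s: 20.15
tool_pos: [0.4856, 0.3464, 0.1185]
tool_rot: [[-0.219, -0.976, -0.0], [-0.976, 0.219, -0.0], [0.0, 0.0, -1.0]]
wrist_force: [-0.3, -0.0, -0.9]
opening: 0.0103
finger_force: 59.4
```

{"name": "servo_tool", "arguments": {
  "steps": [
    [0.1, 0.55, 0, 0, 0],
    [0, 0, 0, 0, 0],
    [0, 0, 0, 0, 0]
  ]
}}

```text
time_s: 20.45
tool_pos: [0.4875, 0.3556, 0.1184]
tool_rot: [[-0.219, -0.976, -0.0], [-0.976, 0.219, -0.001], [0.001, 0.0, -1.0]]
wrist_force: [-0.2, -0.4, -2.7]
opening: 0.0105
finger_force: 59.4
```

```bash
python3 - <<'E'
from h import *
np.set_printoptions(precision=4,suppress=True)
w=snap('wrist','w15');o=manip.observe();tp=np.array(o['tool_pos']);R=np.array(o['tool_rot']);print(o['time_s'],tp,o['opening'],o['finger_force'],np.degrees(np.arctan2(R[1,0],R[0,0]))%360)
print(holes(w,.042,(.489,.3556)))
housing(w)
# arms: steel points at foot+24..29
P=cloud(w);f=tp[2]+.0008;d=P-tp;x=d@R[:,0];y=d@R[:,1]
k=(P[...,2]>f+.02)&(P[...,2]<f+.033)&(abs(y)<.03)&(x>.012)&(x<.055)
print('n',k.sum())
for a in range(12,54,4):
    kk=k&(x*1000>a)&(x*1000<=a+4)
    if kk.sum(): print(a,kk.sum(),(y[kk].min()+y[kk].max())/2*1000,y[kk].min()*1000,y[kk].max()*1000,np.median(P[kk][:,2])-f)
E
```

```text
20.5 [0.4875 0.3552 0.1185] 0.01054555167333469 59.407272934913635 257.3185485036743
[[ 0.5659  0.3693  7.0666]
 [ 0.5164  0.3714  4.8829]
 [ 0.5269  0.3463 15.0521]
 [ 0.453   0.3629 14.9232]
 [ 0.4329  0.3673 14.3637]
 [ 0.5458  0.341  13.0861]
 [ 0.4633  0.3379  4.7575]]
deck 5087 ((488.5125732421875, 355.57635498046875), (84.3460922241211, 164.47250366210938), 77.19340515136719) 0.03002154636720731
collar 1750 ((486.0150146484375, 357.0001220703125), 29.986562728881836) ((486.0545959472656, 357.0185852050781), (59.67632293701172, 59.76057052612305), 94.61658477783203)
pin+ 91 [0.544  0.3417 0.0536] [0.5446 0.3422 0.0538]
pin- 87 [0.4326 0.3675 0.0536] [0.4321 0.368  0.0535]
cat+ 178 [0.5231 0.3487 0.0434] [0.5224 0.3499 0.0441]
cat- 177 [0.4498 0.3652 0.0435] [0.4486 0.3663 0.0443]
n 1105
12 244 0.6594536927656763 -14.162006592874496 15.480913978405848 0.028644361253201522
16 275 0.7522373988516117 -9.806793769649138 11.31126856735236 0.028583965041107467
20 94 0.5930854447989197 -6.134207448802427 7.320378338400267 0.028728758608645044
24 96 0.6145943560496884 -6.053433376223455 7.282622088322832 0.028826120561595198
28 96 0.6238507757461427 -5.99135605978563 7.239057611277915 0.02866332484772316
32 95 0.6194314201323396 -5.93857233025361 7.177435170518289 0.02886624344526917
36 103 0.8448552293871402 -5.9078648337269986 7.597575292501279 0.0288993070053028
40 102 0.8210156478225933 -5.927938076512041 7.569969372157228 0.028768627325082285
```

{"name": "servo_tool", "arguments": {
  "steps": [
    [0.08, 0.02, -0.5, 0, 0],
    [0, 0, -1, 0, 0],
    [0, 0, -1, 0, 0],
    [0, 0, -0.8, 0, 0],
    [0, 0, -0.3, 0, 0],
    [0, 0, 0, 0, 0],
    [0, 0, 0, 0, 0]
  ]
}}

```text
time_s: 21.2
tool_pos: [0.4896, 0.3561, 0.0472]
tool_rot: [[-0.219, -0.976, 0.001], [-0.976, 0.219, 0.0], [-0.0, -0.001, -1.0]]
wrist_force: [0.6, -0.3, -1.1]
opening: 0.0104
finger_force: 59.4
```

```bash
python3 - <<'E'
from h import *
np.set_printoptions(precision=4,suppress=True)
w=snap('wrist','w16');o=manip.observe();tp=np.array(o['tool_pos']);R=np.array(o['tool_rot']);print(o['time_s'],tp,o['wrist_force'])
print(holes(w,.042,(.489,.3556)));housing(w)
P=cloud(w);f=tp[2]+.0008;d=P-tp;x=d@R[:,0];y=d@R[:,1]
k=(P[...,2]>f+.02)&(P[...,2]<f+.033)&(abs(y)<.03)&(x>.02)&(x<.055)
print((y[k].min()+y[k].max())*500,x[k].max())
E
```

```text
21.25 [0.4898 0.3564 0.0476] [ 0.0623  0.2348 -0.7371]
[[ 0.4529  0.3631 15.4782]
 [ 0.4322  0.3666 16.6942]
 [ 0.4643  0.3384  6.1817]
 [ 0.4642  0.3333  2.0527]
 [ 0.5407  0.3757  2.1174]
 [ 0.5649  0.3695  5.0062]
 [ 0.5268  0.3463 15.1005]
 [ 0.5461  0.3417 13.7657]]
deck 7979 ((488.5408935546875, 355.77191162109375), (84.85401153564453, 164.8433074951172), 77.09811401367188) 0.030042056523246385
collar 2167 ((486.0068664550781, 356.9496154785156), 29.982738494873047) ((485.9693298339844, 356.9400939941406), (59.6036376953125, 59.79254150390625), 95.56935119628906)
pin+ 162 [0.5438 0.3417 0.0536] [0.5442 0.3425 0.0537]
pin- 166 [0.4327 0.3672 0.0535] [0.4322 0.3681 0.0536]
cat+ 307 [0.5229 0.3483 0.0435] [0.5223 0.3492 0.0444]
cat- 298 [0.4495 0.365  0.0435] [0.4485 0.3666 0.0444]
0.8174538922427984 0.0441309578851136
```

{"name": "servo_tool", "arguments": {
  "steps": [
    [-0.025, -0.03, -0.2, 0, 0],
    [0, 0, -0.2, 0, 0],
    [0, 0, -0.2, 0, 0],
    [0, 0, 0, 0, 0]
  ]
}}

```text
time_s: 21.65
tool_pos: [0.4883, 0.3553, 0.0338]
tool_rot: [[-0.219, -0.976, -0.001], [-0.976, 0.219, -0.001], [0.001, 0.001, -1.0]]
wrist_force: [-0.5, 0.1, -0.7]
opening: 0.0106
finger_force: 59.4
```

{"name": "servo_tool", "arguments": {
  "steps": [
    [0, 0, -0.3, 0, 0],
    [0, 0, -0.3, 0, 0],
    [0, 0, -0.15, 0, 0],
    [0, 0, 0, 0, 0],
    [0, 0, 0, 0, 0]
  ]
}}

```text
time_s: 22.15
tool_pos: [0.4886, 0.3555, 0.0194]
tool_rot: [[-0.219, -0.976, -0.0], [-0.976, 0.219, -0.0], [0.0, 0.0, -1.0]]
wrist_force: [-0.4, -0.1, -1.1]
opening: 0.0108
finger_force: 59.4
```

{"name": "servo_tool", "arguments": {
  "steps": [
    [0, 0, -0.05, 0, 0],
    [0, 0, -0.05, 0, 0],
    [0, 0, 0, 0, 0]
  ]
}}

```text
time_s: 22.45
tool_pos: [0.4887, 0.3556, 0.0193]
tool_rot: [[-0.219, -0.976, 0.001], [-0.976, 0.219, 0.001], [-0.001, -0.001, -1.0]]
wrist_force: [-4.8, -3.9, 10.6]
opening: 0.011
finger_force: 61.0
```

```bash
cat > chk.py <<'E'
from h import *
import sys
np.set_printoptions(precision=4,suppress=True)
w=snap('wrist',sys.argv[1]);o=manip.observe();tp=np.array(o['tool_pos']);R=np.array(o['tool_rot']);print(o['time_s'],tp,o['wrist_force'],o['moment'],np.degrees(np.arctan2(R[1,0],R[0,0]))%360,o['finger_force'],o['opening'])
P=cloud(w);d=P-tp;x=d@R[:,0];y=d@R[:,1]
k=(P[...,2]>.043+.0015)&(P[...,2]<.056)&(abs(y)<.012)&(x>.026)&(x<.046)
xs,ys=x[k],y[k]
print('arm top z',np.median(P[k][:,2]),k.sum(),(ys.min()+ys.max())*500)
for a in (26,31,36,40):
    j=(xs*1000>a)&(xs*1000<a+4); print(a,(ys[j].min()+ys[j].max())*500)
E
python3 chk.py w17
```

```text
22.5 [0.4887 0.3556 0.0193] [-4.2375 -2.677  11.6534] [-0.6588  0.9076 -0.0279] 257.3449534447491 60.9710168838501 0.010595552460190635
arm top z 0.04905719804253592 453 0.73976938560573
26 0.5131912557878615
31 0.7832953238613716
36 0.7909015252020998
40 0.7689301261168033
```

{"name": "servo_tool", "arguments": {
  "steps": [
    [0, 0, 0.03, 0, 0],
    [0, 0, 0, -0.5, 0],
    [0, 0, 0, -0.5, 0],
    [0, 0, 0, -0.5, 0],
    [0, 0, 0, -0.5, 0],
    [0, 0, 0, -0.5, 0],
    [0, 0, 0, -0.5, 0],
    [0, 0, 0, -0.5, 0],
    [0, 0, 0, -0.5, 0],
    [0, 0, 0, 0, 0]
  ]
}}

```text
time_s: 23.5
tool_pos: [0.4895, 0.3564, 0.0193]
tool_rot: [[-0.54, -0.842, 0.002], [-0.842, 0.54, 0.002], [-0.002, -0.001, -1.0]]
wrist_force: [0.3, 0.7, 4.9]
opening: 0.0107
finger_force: 60.3
```

```bash
python3 chk.py w18
```

```text
23.55 [0.4895 0.3564 0.0193] [-0.9562  0.5821  4.9729] [0.0764 0.0269 0.0423] 237.39833423187883 60.32074213027954 0.010408176952649026
arm top z 0.04897463148379467 443 0.4799695396075737
26 0.3285053274248435
31 0.3211475396584533
36 0.3188490318937931
40 0.5363921359739969
```

{"name": "servo_tool", "arguments": {
  "steps": [
    [0, 0, 0, -0.5, 0],
    [0, 0, 0, -0.5, 0],
    [0, 0, 0, -0.5, 0],
    [0, 0, 0, -0.5, 0],
    [0, 0, 0, -0.5, 0],
    [0, 0, 0, -0.5, 0],
    [0, 0, 0, -0.5, 0],
    [0, 0, 0, -0.5, 0],
    [0, 0, 0, -0.5, 0],
    [0, 0, 0, -0.5, 0],
    [0, 0, 0, 0, 0],
    [0, 0, 0, 0, 0]
  ]
}}

```text
time_s: 24.75
tool_pos: [0.4896, 0.3563, 0.0193]
tool_rot: [[-0.844, -0.536, 0.002], [-0.536, 0.844, 0.001], [-0.002, 0.0, -1.0]]
wrist_force: [0.5, -0.2, 5.3]
opening: 0.0106
finger_force: 60.3
```

```bash
python3 chk.py w19; python3 - <<'E'
from h import *
np.set_printoptions(precision=4,suppress=True)
w=load('w19');o=manip.observe();print(holes(w,.042,(.489,.3556)));P=cloud(w)
q=P[pick(P,(.489,.3556),.09,.038,.0445)&(w['img'].min(2)>110)];print(np.median(q[:,2]));print(o['joints'],o['joint_vel'])
# absolute arm direction from far arm: line through points
tp=np.array(o['tool_pos']);R=np.array(o['tool_rot']);d=P-tp;x=d@R[:,0];y=d@R[:,1]
k=(P[...,2]>.0465)&(P[...,2]<.052)&(abs(y)<.01)&(x>.026)&(x<.042)
xs=np.arange(.026,.042,.002);c=[(y[k&(x>a)&(x<a+.002)].min()+y[k&(x>a)&(x<a+.002)].max())/2 for a in xs];print('cap vs tool deg',np.degrees(np.polyfit(xs,c,1)[0]))
E
```

```text
24.8 [0.4896 0.3563 0.0193] [-0.6485  0.3135  5.3732] [-0.0002  0.0118  0.128 ] 212.40958831501442 60.348544120788574 0.010966744216347264
arm top z 0.04896603959731903 442 -0.01831050977999177
26 -0.01831050977999177
31 -0.022028321150011857
36 -0.02127960206293458
40 0.0006359311753400924
[[ 0.4525  0.3634 15.4437]
 [ 0.4322  0.3654 15.645 ]]
0.042002533262503985
[ 0.6291  0.3263 -0.1754  1.0667 -0.      0.0634] [ 0.0007  0.0008  0.0001 -0.0002  0.0019 -0.0007]Traceback (most recent call last):
  File "<stdin>", line 8, in <module>
    return umr_minimum(a, axis, None, out, keepdims, initial, where)
ValueError: zero-size array to reduction operation minimum which has no identity
```

Spring torque is 0.13 N m, the cap is turned about 45°, the arm top is at the home height, and the plate is still flush. Handing in.

```bash
python3 -c "
from cell import manip
print(manip.sign_off())"
```

```text
the job is handed in; nothing more can be done
None
```

I handed the job in with the plate flush and released, and the cap fully home, turned about 45° clockwise, held still and gripped at about 60 N; the sign-off gave no verdict back.

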